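# Find the plate cell that the gap gauge fits

### The job

One of the three plate cells on the sloping rack has the right gap; in the other two the plates have bowed and the gap is too tight further in. Take the gap gauge from its wooden holder, slide its blade gently into the cells' gaps until you feel which one lets it go all the way to the bottom (where it binds, do not force it: draw it out and try another), and leave the gauge standing fully home in that cell, let go. Do not disturb the glassware and the dish around.

Things in the scene. Friction and masses are not known exactly. Their poses are not given: they have to be found in the camera images.
- gauge: Gap gauge, 121 mm, about 90 g: flat steel blade 4 mm thick (y), 20 mm wide (x), 75 mm long, its last 6 mm thinned to 3 x 18 mm; above it a black handle 14 (y) x 26 (x) x 46 mm. Origin at the middle of the blade's tip, z points up to the handle (handle from z = 75 to 121 mm). Same after a half turn about z. Starts upright in the holder, tip 10 mm above the bench, leaning a few degrees at most.
- holder: Fixed pale wooden block 90 (x) x 70 (y) x 50 mm high, origin under its centre on the bench, with a blind slot in the top, 22 mm (x) by 6 mm (y), 40 mm deep, in which the gauge stands.
- gap_a: One of three look-alike plate cells (blocks 50 x 52 x 55 mm of dark metal plates in white cheeks) fixed parallel, 85 mm apart, on a rack board; which is good is not marked. Origin: centre of its gap's mouth in the top face. z points out of the gap along its axis, 35 degrees from vertical, leaning to the robot's left; y across the gap's thickness, x along its width. The rest: see gap_b, gap_c.
- gap_b: Second plate cell, same frame and shape as gap_a. In all three the blind gap is 7 mm (y) by 25 mm (x) and 45 mm deep (rigid floor at z = -45 mm); its mouth is flared over the first 8 mm, 30 degrees from the axis on all four sides, to 16 mm by 34 mm at the top face, which lies about 78 mm above the bench.
- gap_c: Third plate cell, same frame and shape as gap_a. In the one good cell (any of the three) the 4 mm blade slides freely to the floor. In the two bad ones the gap closes at 12 mm or at 26 mm depth: there the blade meets a springy resistance, 1.5 N per mm over 8 mm, then rigid, and cannot go deeper. Outside they look the same.
- home_a (a point): The middle of the gap's floor in cell gap_a, 45 mm below its mouth along its axis; where the gauge's tip comes to be when home (if this is the good cell).
- home_b (a point): The middle of the gap's floor in cell gap_b, 45 mm below its mouth along its axis; where the gauge's tip comes to be when home (if this is the good cell).
- home_c (a point): The middle of the gap's floor in cell gap_c, 45 mm below its mouth along its axis; where the gauge's tip comes to be when home (if this is the good cell).
- bottle: Loose amber glass bottle with black cap, 60 mm across, 130 mm high, origin under its centre. Leave alone.
- beaker: Loose empty glass beaker, 72 mm across, 95 mm high, origin under its centre. Leave alone.
- dish: Loose small white porcelain dish, 70 mm across, 22 mm high, origin under its centre. Leave alone.
Mind the look-alikes: they are no part of the job. Of the things shaped like the gauge, the steel one is meant.

How it is judged:
On the way:
1. the gauge is drawn up out of its holder (height (world z) of gauge above 0.06 m), for 0.1 s.
At the end, for the whole second after the job is handed in: The gauge stands, let go and at rest (under 20 mm/s), in the one cell that takes it, its blade down the gap: tip at least 41 mm below the mouth plane along the gap's axis (4 mm off the floor at most), within 10 mm of the middle of the floor, and the gauge within 0.3 rad of the gap's axis (((z of gauge in the frame of gap_a below -0.041 m and distance between gauge and home_a below 0.01 m and angle between the z axis of gauge and the z axis of gap_a, either way round below 0.3 rad) or (z of gauge in the frame of gap_b below -0.041 m and distance between gauge and home_b below 0.01 m and angle between the z axis of gauge and the z axis of gap_b, either way round below 0.3 rad) or (z of gauge in the frame of gap_c below -0.041 m and distance between gauge and home_c below 0.01 m and angle between the z axis of gauge and the z axis of gap_c, either way round below 0.3 rad)) and linear speed of gauge below 0.02 m/s and contact force between the fingers and gauge below 0.1 N); the robot touches nothing.
It fails at once if the gauge is forced: pressed on a cell with more than 40 N (contact force between gauge and gap_a above 40 N or contact force between gauge and gap_b above 40 N or contact force between gauge and gap_c above 40 N).
It fails at once if the bottle is moved more than 30 mm or tipped (distance of bottle from where it was at the start of the episode above 0.03 m or angle between bottle's own z axis and vertical above 0.5 rad).
It fails at once if the beaker is moved more than 30 mm or tipped (distance of beaker from where it was at the start of the episode above 0.03 m or angle between beaker's own z axis and vertical above 0.5 rad).
It fails at once if the dish is moved more than 30 mm or tipped (distance of dish from where it was at the start of the episode above 0.03 m or angle between dish's own z axis and vertical above 0.5 rad).
It also fails if it takes over 54 s, if anything falls off the work surface, if the arm or the gripper's body presses on something with over 40 N, if the wrist force passes 120 N, or if a joint passes its speed limit or range.

### The arm

A 6-joint arm with a two-finger parallel gripper is mounted at the origin on the work surface. World frame = base frame: x ahead of the robot, y to its left, z up, the work surface at z = 0. Lengths are in m, angles in rad, forces in N, time in s.
With the tool pointing down it reaches from about 0.35 to 0.85 m from the base axis. Payload 8.1 kg.
Tool frame: the origin (TCP) lies on the front face of the gripper's body, between the roots of the fingers; the fingertips stand 84 mm ahead of it and the grasp point (between the pads) lies 65 mm ahead of it; x points along the fingers, y is the direction in which the jaws open and shut, and the axes are right-handed (so a half turn about x gives the same grasp; the last joint's range is limited). The gripper opens to 93 mm and grips with 3 to 60 N. Pads are 15 mm wide; open, the fingers measure 128 mm over their backs; the gripper's body (75 mm by 188 mm) begins 65 mm behind the grasp point.
Start: joints at [-1.29, 0.13, 1.488, -0, 1.523, -0.085], TCP at [0.215, -0.56, 0.303] pointing down, gripper open.
Joint ranges: [-2.96, 2.96], [-0.89, 2.26], [0.02, 2.5], [-1.34, 4.48], [0, 2.73], [-2.66, 2.66]. Speed limits (rad/s): [2.39, 2.39, 2.79, 3.14, 3.14, 3.14].

### API

Orientations are given as a rotation vector (axis times angle).
In Python, from plant import telemetry, read_camera, camera_params, robot gives the robot as it stands.
- The arm moves only by the tool step_arm, never from a script. Its argument "commands" is a list of rows, each an object with "xyz": the shift along the tool's x, y, z in mm, a list of three; "turn": the turn, a rotation vector about the tool's x, y, z in rad, a list of three; "grip": the finger opening in mm, from 0 to 93. In form: [{"xyz": [dx, dy, dz], "turn": [ax, ay, az], "grip": grip}, ...]. A call has 1 to 12 rows; each row is the pose to reach, as a shift and turn from the pose commanded when the call began, along the tool's axes at that moment; what a row does not reach only later rows make up. A row lasts 1/8 s, in which the tool goes at most 62.5 mm and 10.7 degrees, less where a joint would pass 70% of its speed; a pose out of reach is approached as far as the arm can. A call with a gripper value outside its range is refused whole. The fingers move at their own pace and stop on an object; "force" is the grip in N (left out, the last holds). Time passes only in rows, so rows that repeat a pose let the fingers close. It gives the time, the measured TCP pose, the force and the opening at its end, in the units of the state.
- telemetry.read_state(): the state, without advancing time (a new reading comes with each control period).
- read_camera(name): name is "side" or "top" or "wrist"; returns the picture (480x640x3 uint8, red, green, blue); there is no depth.
- camera_params(name): a dict with "mtx" (3x3 intrinsics, pixels), "k1" (the pictures are not rectified: a ray, as slopes to the right and down, at radius r is drawn at 1 + k1 r^2 times it, then the intrinsics apply), "rvec" (rotation vector, rad) and "tvec" (3), from world to camera coordinates, as OpenCV has them. Camera axes: x right, y down, z forward; pixel columns grow to the right and rows downward; lengths in m; the calibration is good to about 2 mm. A picture is of the moment at which its call begins: read the wrist's pose just before it. camera_params takes no time and is no camera call; for the wrist camera it gives the pose at the moment of the call.
- robot.close_job(): hands the job in, once; it reports no verdict.
The state is a dict: "t": time; "q": joint angles; "dq": joint speeds; "joint_torque": joint torques, N m; "tool_pos": TCP position; "orientation": TCP orientation; "force": force on the tool from outside, world axes, zero at the start; "wrist_torque": the same for the moment, N m; "opening": finger opening in m.
Only numpy, scipy, OpenCV 4.12 (cv2) and the standard library are available. Lean on these libraries where they do the work, as an engineer would, in place of code of your own. Each camera call takes 0.05 s, during which the arm holds its last target. There are 200 camera calls.

## Working session

There is one attempt and no reset: what is moved stays moved. The work goes in short steps, Python scripts to look and compute and a tool call to move; the robot and the scene stay as the last step left them, time stands still between calls to the robot, and variables do not carry over. Pictures are saved under pics/ and viewed, about 8 in all and at most 12, crops included, and the job is handed in when it is done.

Besides the shell and the picture viewer there is one more tool, called in YAML: its name, and indented under it one key for each argument. step_arm: Moves the arm, as the interface text tells. Its arguments: {"type":"object","properties":{"commands":{"type":"array"},"force":{"type":"number"}},"required":["commands"]}

```bash
mkdir -p pics; ls
cat > h.py <<'E'
import numpy as np, cv2
from scipy.spatial.transform import Rotation as R
from plant import telemetry, read_camera, camera_params, robot
def snap(name,fn,crop=None,scale=1):
    im=read_camera(name)[:,:,::-1]
    cv2.imwrite(f'pics/{fn}_full.png',im)
    if crop: x0,y0,x1,y1=crop; im=im[y0:y1,x0:x1]
    if scale!=1: im=cv2.resize(im,None,fx=scale,fy=scale,interpolation=cv2.INTER_CUBIC)
    cv2.imwrite(f'pics/{fn}.png',im)
def ray(P,uv):
    K=P['mtx'];d=np.array([(uv[0]-K[0][2])/K[0][0],(uv[1]-K[1][2])/K[1][1]])
    s=d.copy()
    for _ in range(20): s=d/(1+P['k1']*(s@s))
    Rm=R.from_rotvec(np.ravel(P['rvec'])).as_matrix();t=np.ravel(P['tvec'])
    v=Rm.T@np.array([s[0],s[1],1]); return -Rm.T@t, v/np.linalg.norm(v)
def onz(P,uv,z):
    c,v=ray(P,uv); return c+v*(z-c[2])/v[2]
def tri(rs):
    A=np.zeros((3,3));b=np.zeros(3)
    for c,v in rs:
        M=np.eye(3)-np.outer(v,v);A+=M;b+=M@c
    p=np.linalg.solve(A,b); return p,[np.linalg.norm((np.eye(3)-np.outer(v,v))@(p-c)) for c,v in rs]
def proj(P,X):
    Rm=R.from_rotvec(np.ravel(P['rvec'])).as_matrix();Y=Rm@np.asarray(X)+np.ravel(P['tvec'])
    s=Y[:2]/Y[2];s=s*(1+P['k1']*(s@s));K=P['mtx'];return np.array([K[0][0]*s[0]+K[0][2],K[1][1]*s[1]+K[1][2]])
E
python3 - <<'E'
from h import *
for c in('side','top'):
    snap(c,c+'1'); P=camera_params(c); print(c,P,ray(P,(320,240)))
print(telemetry.read_state())
E
```

```text
pics
side {'mtx': array([[590.61241067,   0.        , 320.14427003],
       [  0.        , 590.61241067, 241.61782405],
       [  0.        ,   0.        ,   1.        ]]), 'k1': -0.06616760837776679, 'rvec': array([ 0.87393308, -2.27635334,  1.32641545]), 'tvec': array([0.40658714, 0.25864581, 0.9629986 ])} (array([-0.17600092,  0.79898882,  0.70015542]), array([ 0.58537523, -0.64604084, -0.48986433]))
top {'mtx': array([[498.4420802 ,   0.        , 322.13371404],
       [  0.        , 498.4420802 , 241.04770939],
       [  0.        ,   0.        ,   1.        ]]), 'k1': -0.1196116834565095, 'rvec': array([ 2.17768344, -2.18024095,  0.07510447]), 'tvec': array([0.01995039, 0.5503828 , 1.35448126])} (array([0.4455653 , 0.00921756, 1.39259661]), array([ 0.07831551,  0.01161036, -0.99686101]))
{'t': 0.1, 'q': array([-1.29040851e+00,  1.31087390e-01,  1.48916732e+00, -5.05307533e-07,
        1.52299167e+00, -8.53764119e-02]), 'dq': array([-1.56806633e-03, -1.10423743e-03, -2.01635485e-03,  1.35444813e-04,
        5.93983473e-04, -5.85340681e-05]), 'joint_torque': array([ 1.08590240e-03, -5.61338961e+01, -4.93095160e+01,  7.69633474e-02,
        2.91636674e-02, -2.90236665e-05]), 'tool_pos': array([ 0.21452862, -0.55993916,  0.30179286]), 'orientation': array([ 2.02235796,  0.3757557 , -2.02269013]), 'force': array([ 0.05170592,  0.0765902 , -0.72760916]), 'wrist_torque': array([-0.03492024,  0.01603991,  0.050882  ]), 'opening': 0.09289773574136125}
```

View pics/side1.png

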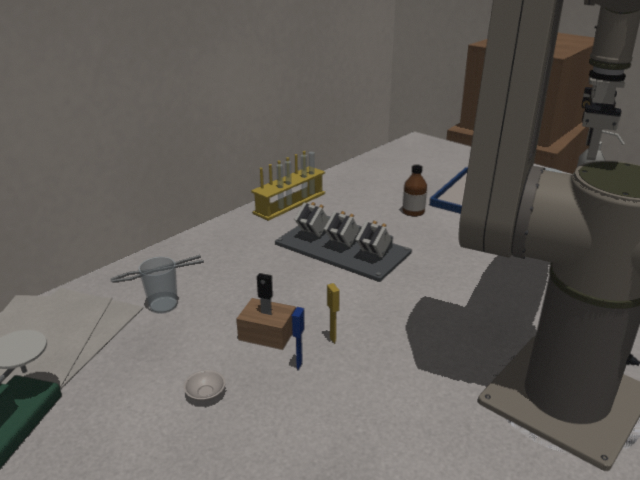

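View pics/top1.png

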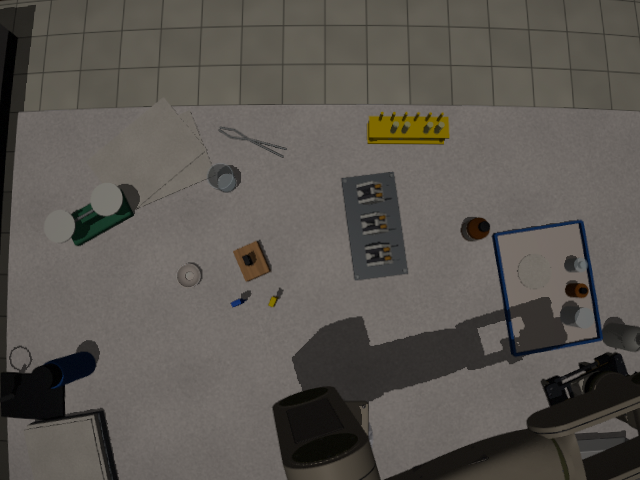

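The side view shows the holder with the gauge at (265,300), and the rack cells at (312,220), (343,230) and (375,240). Yellow and blue look-alike gauges stand at (333,310) and (298,335). The top view shows the holder at (252,261), the cells at (370,192), (374,223) and (378,254), the beaker at (225,178), the dish at (190,274) and the bottle at (478,228). I'll enlarge these next.

Run:
```python
from h import *
t=cv2.imread('pics/top1_full.png'); s=cv2.imread('pics/side1_full.png')
def c(im,x,y,w,h,k): return cv2.resize(im[y:y+h,x:x+w],None,fx=k,fy=k,interpolation=cv2.INTER_CUBIC)
# left: top rack 345..415 x 175..275 x6 =420x600 ; right: top holder 230..290 x 235..285 *6=360x300
L=c(t,345,175,70,100,6); A=c(t,225,235,60,50,6); B=c(s,230,265,60,50,6)
m=np.hstack([L,np.vstack([A,B])]); m=cv2.convertScaleAbs(m,alpha=1.6); print(m.shape); cv2.imwrite('pics/comp1.png',m)
m=cv2.convertScaleAbs(c(s,290,195,115,75,6.9),alpha=1.6); cv2.imwrite('pics/comp2.png',m);print(m.shape)
```

```text
(600, 780, 3)
(518, 794, 3)
```

View pics/comp1.png

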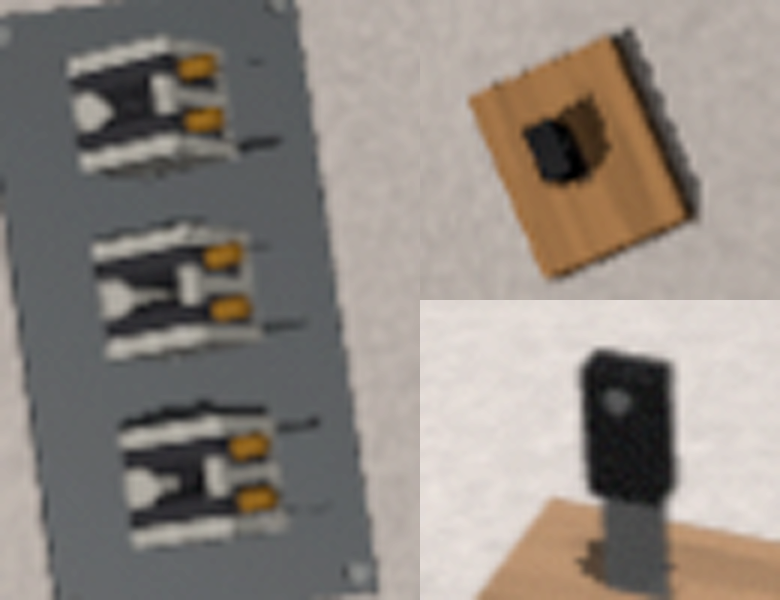

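View pics/comp2.png

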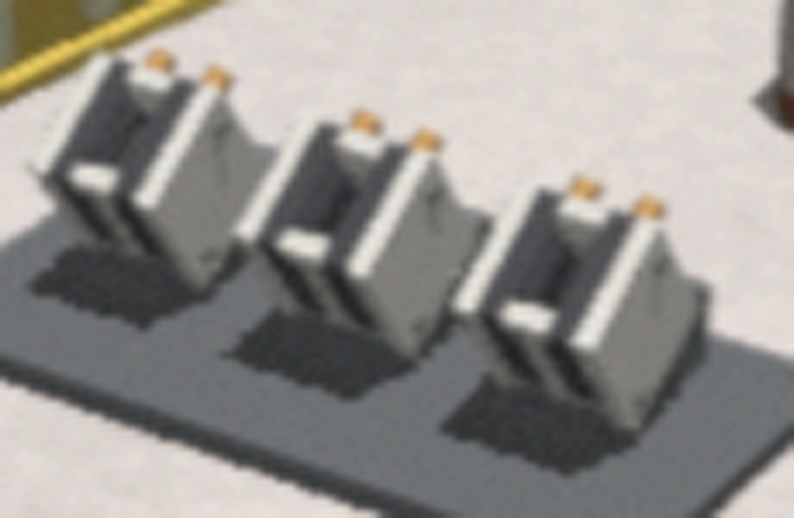

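Both crops are clear. The gap's width x runs along the lean, between the white spacers. Its thickness y runs along the row of cells. The holder's long axis runs from (470,100) to (552,278) in the composite.

Run:
```python
from h import *
T=camera_params('top');S=camera_params('side')
t=lambda p:(p[0]/6+345-.42,p[1]/6+175-.42)
t2=lambda p:((p[0]-420)/6+225-.42,p[1]/6+235-.42)
s2=lambda p:((p[0]-420)/6+230-.42,(p[1]-300)/6+265-.42)
s=lambda p:(p[0]/6.9+290-.42,p[1]/6.9+195-.42)
M=[]
for n,a,b in (('farU',(153,80),(160,92)),('farL',(93,177),(92,110)),('midU',(362,142),(188,285)),('midL',(303,243),(118,298)),('nearU',(585,205),(215,473)),('nearL',(528,318),(145,488))):
    p,e=tri([ray(S,s(a)),ray(T,t(b))]);print(n,p.round(4),np.round(e,4));M.append(p)
for i in(0,2,4): print((M[i]+M[i+1])/2)
for i in(0,2,4): d=M[i]-M[i+1];print('x dir',d/np.linalg.norm(d),np.linalg.norm(d), 'azi',np.degrees(np.arctan2(d[1],d[0])))
c=[onz(T,t2(p),.05) for p in((470,100),(610,35),(690,215),(552,278))]
print(np.round(c,4),np.mean(c,0)); d=c[0]-c[3]+c[1]-c[2];print('holder x azi',np.degrees(np.arctan2(d[1],d[0])),np.linalg.norm(d)/2,np.linalg.norm(c[0]-c[1]))
print('gauge top',tri([ray(S,s2((628,360))),ray(T,t2((553,150)))]))
print('gauge top side at .131',onz(S,s2((628,360)),.131),onz(T,t2((546,148)),.131))
print('slot side at .05', onz(S,s2((637,590)),.05))
for n,uv in(('bottle',(478,228)),('beaker',(225,178)),('dish',(190,274)),('yel',(275,297)),('blue',(238,302))): print(n,onz(T,uv,.05).round(3))
st=telemetry.read_state();print('tool R',R.from_rotvec(st['orientation']).as_matrix().round(3))
W=camera_params('wrist');Rw=R.from_rotvec(np.ravel(W['rvec'])).as_matrix();c=-Rw.T@np.ravel(W['tvec']);Rt=R.from_rotvec(st['orientation']).as_matrix()
print('wristcam in tool',Rt.T@(c-st['tool_pos']),(Rw@Rt).round(3),W['mtx'][0][0])
```

```text
farU [ 0.679  -0.1128  0.0894] [0.0022 0.0022]
farL [ 0.6769 -0.0832  0.0642] [0.0003 0.0003]
midU [ 0.5938 -0.1236  0.0904] [0.0014 0.0014]
midL [ 0.5919 -0.094   0.065 ] [0.0001 0.0001]
nearU [ 0.5107 -0.1348  0.0917] [0.002 0.002]
nearL [ 0.5071 -0.1054  0.0638] [0.0001 0.0001]
[ 0.67798467 -0.09798054  0.07679806]
[ 0.59288569 -0.10876941  0.07769212]
[ 0.50891487 -0.12012715  0.07774195]
x dir [ 0.05443036 -0.76074017  0.64677022] 0.038960917191607526 azi -85.9075062572879
x dir [ 0.04867622 -0.75847793  0.64987833] 0.03903453298047211 azi -86.32801106689126
x dir [ 0.08997737 -0.72278367  0.68519182] 0.040632858324842556 azi -82.90391010975436
[[0.5208 0.261  0.05  ]
 [0.5502 0.1977 0.05  ]
 [0.469  0.1609 0.05  ]
 [0.4406 0.223  0.05  ]] [0.49515572 0.21064292 0.05      ]
holder x azi 24.879579471216548 0.08893415021496281 0.06985855963360274
gauge top (array([0.49421116, 0.20927584, 0.13149489]), [np.float64(0.0011238582557395425), np.float64(0.0011238582557395595)])
gauge top side at .131 [0.4938055  0.20815492 0.131     ] [0.4958908  0.21313951 0.131     ]
slot side at .05 [0.49134191 0.21221644 0.05      ]
bottle [ 0.583 -0.407  0.05 ]
beaker [0.722 0.286 0.05 ]
dish [0.459 0.378 0.05 ]
yel [0.398 0.146 0.05 ]
blue [0.384 0.246 0.05 ]
tool R [[-0.     0.358 -0.934]
 [ 0.002 -0.934 -0.358]
 [-1.    -0.002 -0.   ]]
wristcam in tool [-0.08220508 -0.00164679 -0.07787957] [[-0.     1.     0.001]
 [-0.281 -0.001  0.96 ]
 [ 0.96   0.     0.281]] 417.64136346046104
```

step_arm:
  commands:
    - {"xyz": [0, -20, -17], "turn": [0, 0, 0], "grip": 93}
    - {"xyz": [0, -60, -52], "turn": [0, 0, 0], "grip": 93}
    - {"xyz": [0, -106, -92], "turn": [0, 0, 0], "grip": 93}
    - {"xyz": [0, -152, -132], "turn": [0, 0, 0], "grip": 93}
    - {"xyz": [0, -198, -172], "turn": [0, 0, 0], "grip": 93}
    - {"xyz": [0, -244, -212], "turn": [0, 0, 0], "grip": 93}
    - {"xyz": [0, -290, -252], "turn": [0, 0, 0], "grip": 93}
    - {"xyz": [0, -336, -292], "turn": [0, 0, 0], "grip": 93}
    - {"xyz": [0, -382, -332], "turn": [0, 0, 0], "grip": 93}
    - {"xyz": [0, -428, -372], "turn": [0, 0, 0], "grip": 93}
    - {"xyz": [0, -474, -412], "turn": [0, 0, 0], "grip": 93}
    - {"xyz": [0, -520, -452], "turn": [0, 0, 0], "grip": 93}

```text
t: 1.6
tool_pos: [0.4509, 0.0891, 0.3026]
orientation: [2.022, 0.374, -2.021]
force: [0.5, -0.7, 0.3]
opening: 0.0928
```

step_arm:
  commands:
    - {"xyz": [0, -40, -34], "turn": [-0.03, 0, 0], "grip": 93}
    - {"xyz": [0, -75, -64], "turn": [-0.068, 0, 0], "grip": 93}
    - {"xyz": [0, -95, -81], "turn": [-0.068, 0, 0], "grip": 93}
    - {"xyz": [0, -99, -85], "turn": [-0.068, 0, 0], "grip": 93}
    - {"xyz": [0, -99, -85], "turn": [-0.068, 0, 0], "grip": 93}
    - {"xyz": [0, -99, -85], "turn": [-0.068, 0, 0], "grip": 93}

```text
t: 2.35
tool_pos: [0.4945, 0.2088, 0.3027]
orientation: [1.982, 0.435, -1.982]
force: [-0.4, 0.1, 0.3]
opening: 0.0933
```

Run:
```python
from h import *
st=telemetry.read_state();print(st['t'],st['tool_pos'],st['force'],st['q'].round(2),R.from_rotvec(st['orientation']).as_matrix().round(3))
W=camera_params('wrist');snap('wrist','w1',scale=1.25)
np.save('W1.npy',W,allow_pickle=True)
```

```text
2.35 [0.49454226 0.2088028  0.30270817] [-0.42955815  0.10339653  0.25422613] [ 0.3  -0.04  1.66 -0.    1.52  1.44] [[-0.     0.419 -0.908]
 [-0.    -0.908 -0.419]
 [-1.     0.     0.   ]]
```

View pics/w1.png

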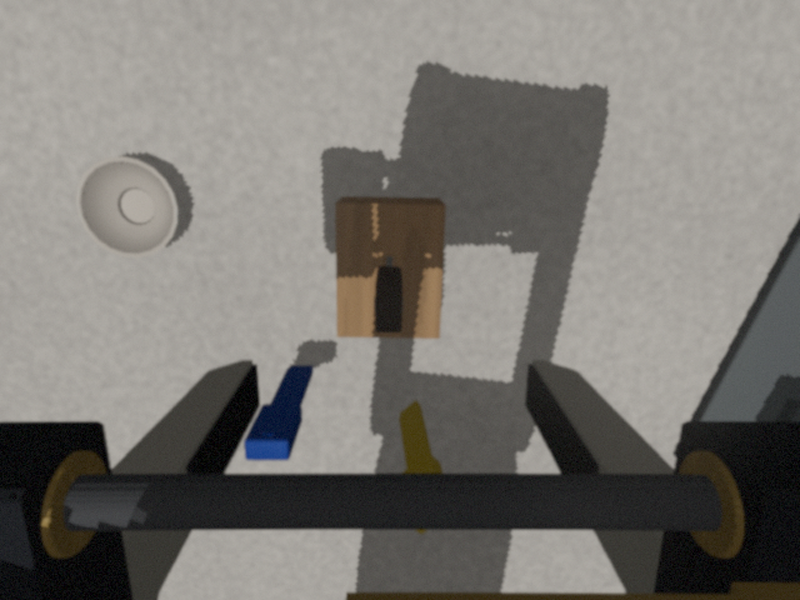

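The handle top sits at about (389,305) at 1.25 scale. It is centred between the fingers, with its long side along the tool's z. The holder edges look parallel to the image axes.

Run:
```python
from h import *
W=np.load('W1.npy',allow_pickle=True).item()
st=telemetry.read_state();Rt=R.from_rotvec(st['orientation']).as_matrix()
im=cv2.imread('pics/w1_full.png').max(2); sub=im[205:270,285:340]
for r in range(208,272,4): print(r,im[r,296:328])
p=onz(W,(389/1.25,305/1.25),.131);print(p,Rt.T@(p-st['tool_pos']))
```

```text
208 [79 78 76 70 75 74 74 75 73 75 67 68 66 60 54 52 52 58 69 76 71 75 78 77
 74 78 72 73 68 70 73 73]
212 [80 75 76 73 73 73 72 65 66 60 57 56 51 51 41 44 47 53 60 65 65 69 68 72
 75 71 77 74 70 74 69 70]
216 [ 79  77  84 104 120 109  77  45  33  32  32  25  33  26  27  30  31  35
  30  22  26  34  25  34  47  60  73  73  70  73  68  72]
220 [ 96 107 128 139 131 101  55  38  32  28  30  27  29  20  20  27  30  27
  25  28  20  36  31  33  31  51  68  71  70  70  74  69]
224 [149 148 144 139 116  78  43  33  31  33  24  25  30  27  32  30  20  27
  27  30  38  34  36  21  36  52  63  71  72  71  72  70]
228 [149 145 144 129 100  60  35  30  32  35  31  31  32  35  31  30  29  25
  31  24  28  29  29  34  30  46  64  67  71  75  70  69]
232 [147 146 146 130  97  54  32  35  29  30  29  35  30  28  37  29  28  33
  29  22  32  31  31  23  35  51  61  71  69  70  71  69]
236 [150 147 141 119  85  49  36  30  31  31  28  28  25  31  27  34  26  32
  28  35  37  32  21  25  36  42  63  69  73  71  68  71]
240 [149 147 135 100  59  40  29  34  32  28  32  33  34  28  37  33  24  32
  32  3
[... 368 characters left out ...]
0  30  32  33  32  32  28  32
  29  34  33  27  31  32  35  52  66  71  71  71  69  73]
256 [152 141 130  98  63  36  27  31  27  35  26  31  29  33  36  36  33  33
  26  33  36  30  31  32  33  50  61  72  70  71  71  72]
260 [149 146 127 102  62  45  34  25  36  31  35  24  27  34  34  34  26  30
  31  26  34  35  34  38  34  57  69  74  72  71  75  77]
264 [147 133 108  84  59  46  38  34  31  36  27  29  36  31  33  34  32  32
  31  30  31  33  40  37  47  60  70  73  73  71  74  72]
268 [150 140 118  98  86  80  81  80  76  74  79  78  79  77  78  77  79  79
  77  79  80  82  83  79  76  73  72  74  74  75  72  73]
[0.49513953 0.21254646 0.131     ] [ 0.17184249 -0.00322064 -0.00204624]
```

step_arm:
  commands:
    - {"xyz": [20, -3.5, -2], "turn": [0, 0, 0], "grip": 50}
    - {"xyz": [60, -3.5, -2], "turn": [0, 0, 0], "grip": 50}
    - {"xyz": [95, -3.5, -2], "turn": [0, 0, 0], "grip": 50}
    - {"xyz": [120, -3.5, -2], "turn": [0, 0, 0], "grip": 50}
    - {"xyz": [129, -3.5, -2], "turn": [0, 0, 0], "grip": 40}
    - {"xyz": [129, -3.5, -2], "turn": [0, 0, 0], "grip": 30}
    - {"xyz": [129, -3.5, -2], "turn": [0, 0, 0], "grip": 20}
    - {"xyz": [129, -3.5, -2], "turn": [0, 0, 0], "grip": 5}
    - {"xyz": [129, -3.5, -2], "turn": [0, 0, 0], "grip": 5}
    - {"xyz": [129, -3.5, -2], "turn": [0, 0, 0], "grip": 5}
    - {"xyz": [129, -3.5, -2], "turn": [0, 0, 0], "grip": 5}
    - {"xyz": [129, -3.5, -2], "turn": [0, 0, 0], "grip": 5}
  force: 30

```text
t: 3.9
tool_pos: [0.4961, 0.2133, 0.1748]
orientation: [1.984, 0.435, -1.979]
force: [3.2, -5.0, 2.9]
opening: 0.014
```

step_arm:
  commands:
    - {"xyz": [-5, 0, 0], "turn": [0, 0, 0], "grip": 5}
    - {"xyz": [-15, 0, 0], "turn": [0, 0, 0], "grip": 5}
    - {"xyz": [-30, 0, 0], "turn": [0, 0, 0], "grip": 5}
    - {"xyz": [-45, 0, 0], "turn": [0, 0, 0], "grip": 5}
    - {"xyz": [-65, 0, 0], "turn": [0, 0, 0], "grip": 5}
    - {"xyz": [-90, 0, 0], "turn": [0, 0, 0], "grip": 5}
    - {"xyz": [-120, 0, 0], "turn": [0, 0, 0], "grip": 5}
    - {"xyz": [-150, 0, 0], "turn": [0, 0, 0], "grip": 5}
    - {"xyz": [-170, 0, 0], "turn": [0, 0, 0], "grip": 5}
    - {"xyz": [-180, 0, 0], "turn": [0, 0, 0], "grip": 5}
    - {"xyz": [-180, 0, 0], "turn": [0, 0, 0], "grip": 5}

```text
t: 5.28
tool_pos: [0.4951, 0.2139, 0.354]
orientation: [1.982, 0.437, -1.981]
force: [-0.3, 0.1, -1.4]
opening: 0.0137
```

```bash
cat >> h.py <<'E'
row=np.array([.9915,.13,0]);row/=np.linalg.norm(row);hl=np.array([-row[1],row[0],0])
gz=np.sin(np.radians(35))*hl+np.cos(np.radians(35))*np.array([0,0,1])
cells={'far':np.array([.678,-.098,.0775]),'mid':np.array([.5935,-.109,.0775]),'near':np.array([.509,-.120,.0775])}
Rcell=np.array([-gz,row,np.cross(-gz,row)]).T
def goal(cell,tipz,tip=(.163,0,0)):
    "TCP for gauge tip at height tipz above mouth; tip = tip point in tool frame"
    return cells[cell]+gz*tipz-Rcell@np.array(tip)
def delta(p,Rg):
    st=telemetry.read_state();Rt=R.from_rotvec(st['orientation']).as_matrix()
    return (Rt.T@(p-st['tool_pos'])*1000).round(1),R.from_matrix(Rt.T@Rg).as_rotvec().round(3)
E
python3 - <<'E'
from h import *
st=telemetry.read_state();print(st['tool_pos'],st['force'],st['opening'])
print(Rcell.round(3))
for c in cells:
    for z in(.03,.08): print(c,z,goal(c,z).round(4),delta(goal(c,z),Rcell))
snap('side','s2',crop=(200,150,360,270),scale=5)
E
```

```text
[0.49512843 0.21394009 0.35401818] [-0.3425027   0.08453562 -1.38286609] 0.013673403307869834
[[ 0.075  0.992  0.106]
 [-0.569  0.13  -0.812]
 [-0.819  0.     0.574]]
far 0.03 [0.6636 0.0118 0.2356] (array([118.4, 254.3, -67.8]), array([-1.226, -0.526,  0.386]))
far 0.08 [0.6599 0.0402 0.2766] (array([ 77.5, 226.9, -76.4]), array([-1.226, -0.526,  0.386]))
mid 0.03 [0.5791 0.0008 0.2356] (array([118.4, 228.7,  13.5]), array([-1.226, -0.526,  0.386]))
mid 0.08 [0.5754 0.0292 0.2766] (array([ 77.4, 201.4,   4.9]), array([-1.226, -0.526,  0.386]))
near 0.03 [ 0.4946 -0.0102  0.2356] (array([118.4, 203.2,  94.8]), array([-1.226, -0.526,  0.386]))
near 0.08 [0.4909 0.0182 0.2766] (array([ 77.4, 175.8,  86.2]), array([-1.226, -0.526,  0.386]))
```

View pics/s2.png

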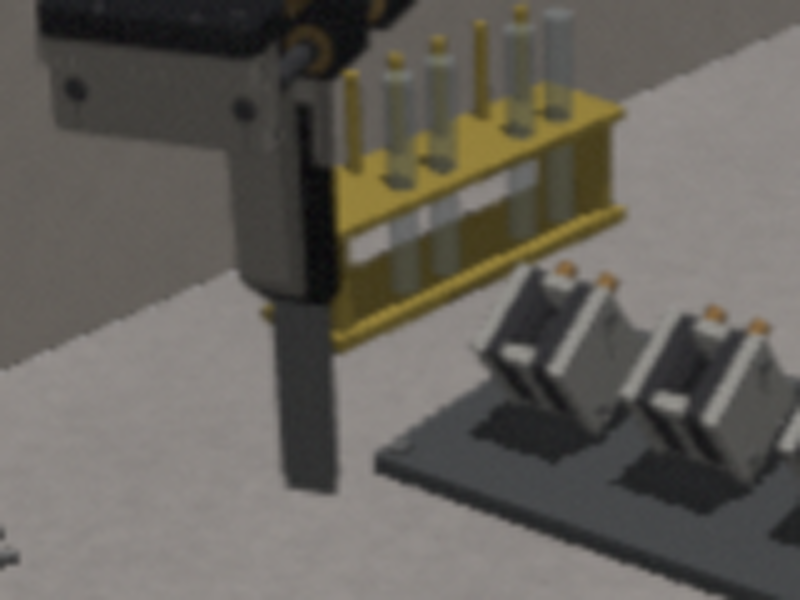

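The gauge is in the gripper. Its blade runs from about (303,300) to the tip at about (313,490) in this 5x crop. I'll compare that with a perfectly aligned gauge.

Run:
```python
from h import *
S=camera_params('side');st=telemetry.read_state();Rt=R.from_rotvec(st['orientation']).as_matrix();p=st['tool_pos']
f=lambda x,y,z:((proj(S,p+Rt@np.array([x,y,z]))-(200,150)+.4)*5).round(1)
for x in(.088,.1575,.1635): print(x,[f(x,0,z).tolist() for z in(-.01,0,.01)], [f(x,y,0).tolist() for y in(-.002,.002)])
```

```text
0.088 [[261.4, 287.9], [289.1, 291.8], [317.0, 295.6]] [[286.8, 294.3], [291.4, 289.2]]
0.1575 [[273.4, 468.6], [300.2, 472.8], [327.2, 477.0]] [[298.0, 475.5], [302.4, 470.0]]
0.1635 [[274.4, 483.7], [301.1, 487.9], [328.0, 492.1]] [[298.9, 490.6], [303.3, 485.1]]
```

step_arm:
  commands:
    - {"xyz": [5, 12, 0], "turn": [-0.07, -0.03, 0.022], "grip": 5}
    - {"xyz": [12, 35, 1], "turn": [-0.2, -0.086, 0.063], "grip": 5}
    - {"xyz": [20, 60, 2], "turn": [-0.345, -0.148, 0.109], "grip": 5}
    - {"xyz": [30, 85, 3], "turn": [-0.49, -0.21, 0.154], "grip": 5}
    - {"xyz": [40, 110, 4], "turn": [-0.635, -0.272, 0.2], "grip": 5}
    - {"xyz": [50, 135, 5], "turn": [-0.78, -0.335, 0.246], "grip": 5}
    - {"xyz": [60, 160, 6], "turn": [-0.925, -0.397, 0.291], "grip": 5}
    - {"xyz": [70, 180, 7], "turn": [-1.07, -0.459, 0.337], "grip": 5}
    - {"xyz": [80, 200, 9], "turn": [-1.17, -0.502, 0.368], "grip": 5}
    - {"xyz": [92, 212, 10], "turn": [-1.226, -0.526, 0.386], "grip": 5}
    - {"xyz": [102, 217.5, 10], "turn": [-1.226, -0.526, 0.386], "grip": 5}
    - {"xyz": [102, 217.5, 10], "turn": [-1.226, -0.526, 0.386], "grip": 5}

```text
t: 6.82
tool_pos: [0.5766, 0.012, 0.2499]
orientation: [0.686, 0.786, -1.323]
force: [0.5, -0.8, -1.2]
opening: 0.0135
```

step_arm:
  commands:
    - {"xyz": [0, 0, 0], "turn": [0, 0, 0], "grip": 5}
    - {"xyz": [0, 0, 0], "turn": [0, 0, 0], "grip": 5}

```text
t: 7.08
tool_pos: [0.5777, 0.0126, 0.2525]
orientation: [0.688, 0.783, -1.32]
force: [1.1, 0.3, -0.6]
opening: 0.0138
```

Run:
```python
from h import *
st=telemetry.read_state();print(st['t'],st['tool_pos'],st['force'],st['q'].round(2),delta(goal('mid',.05),Rcell))
W=camera_params('wrist');np.save('W3.npy',W,allow_pickle=True)
snap('wrist','w3');snap('side','s3')
w=cv2.imread('pics/w3.png');s=cv2.imread('pics/s3.png')
a=cv2.resize(w[100:400,170:470],(400,400),interpolation=cv2.INTER_CUBIC)
b=cv2.resize(s[150:270,290:410],(400,400),interpolation=cv2.INTER_CUBIC)
cv2.imwrite('pics/c3.png',cv2.convertScaleAbs(np.hstack([a,b]),alpha=1.5))
```

```text
7.075 [0.57771256 0.01263034 0.25245886] [ 1.06810843  0.28287558 -0.57975092] [ 0.22  0.16  1.65 -0.61  1.43  0.21] (array([ 0.7, -0.2,  0.1]), array([-0.   , -0.   , -0.001]))
```

View pics/c3.png

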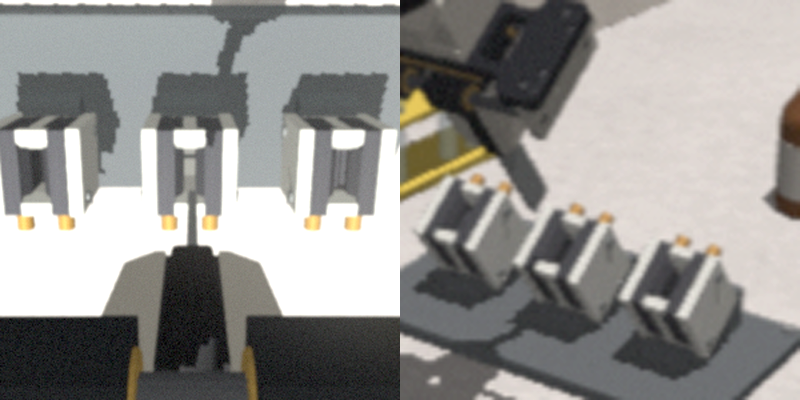

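The wrist view (left) shows the tool squared to the three cells. The middle mouth is at about column 190 and the blade at about 192. I'll enlarge both crops to find the tip and the mouth.

Run:
```python
from h import *
w=cv2.imread('pics/w3.png');s=cv2.imread('pics/s3.png')
a=cv2.resize(w[175:300,265:365],(480,600),interpolation=cv2.INTER_CUBIC) #4.8
b=cv2.resize(s[190:290,320:373],(318,600),interpolation=cv2.INTER_CUBIC) #6
cv2.imwrite('pics/c4.png',np.hstack([cv2.convertScaleAbs(a,alpha=1.2),cv2.convertScaleAbs(b,alpha=1.7)]))
W=np.load('W3.npy',allow_pickle=True).item();S=camera_params('side');st=telemetry.read_state();Rt=R.from_rotvec(st['orientation']).as_matrix();p=st['tool_pos']
fw=lambda X:((proj(W,X)-(265,175)+.4)*4.8).round(1).tolist(); fs=lambda X:((proj(S,X)-(320,190)+.4)*6+(480,0)).round(1).tolist()
T=lambda x,y,z:p+Rt@np.array([x,y,z])
print('tip corners z-/+',[(fw(T(.163,0,z)),fs(T(.163,0,z))) for z in(-.009,.009)])
print('blade top z-/+',[(fw(T(.088,0,z)),fs(T(.088,0,z))) for z in(-.01,.01)])
C=lambda y,z:cells['mid']+Rcell@np.array([0,y,z])
print('mouth z-/+17',[(fw(C(0,z)),fs(C(0,z))) for z in(-.017,.017)])
print('mouth y-/+8',[(fw(C(y,-.017)),fs(C(y,0))) for y in(-.008,.008)])
print('face corners',[(fw(C(y,z)),fs(C(y,z))) for y in(-.025,.025) for z in (-.026,.026)])
```

```text
tip corners z-/+ [([241.9, 308.8], [532.4, 147.4]), ([242.0, 441.7], [554.9, 107.4])]
blade top z-/+ [([244.8, 523.6], [463.3, 38.5]), ([244.8, 720.9], [489.8, -7.5])]
mouth z-/+17 [([239.3, 166.8], [565.7, 233.8]), ([239.5, 381.3], [606.6, 160.0])]
mouth y-/+8 [([186.2, 166.9], [604.0, 202.3]), ([292.3, 166.8], [568.6, 191.3])]
face corners [([72.0, 108.0], [610.6, 271.6]), ([80.1, 436.2], [673.0, 157.5]), ([406.4, 107.5], [500.0, 235.8]), ([398.9, 435.7], [562.6, 124.2])]
```

View pics/c4.png

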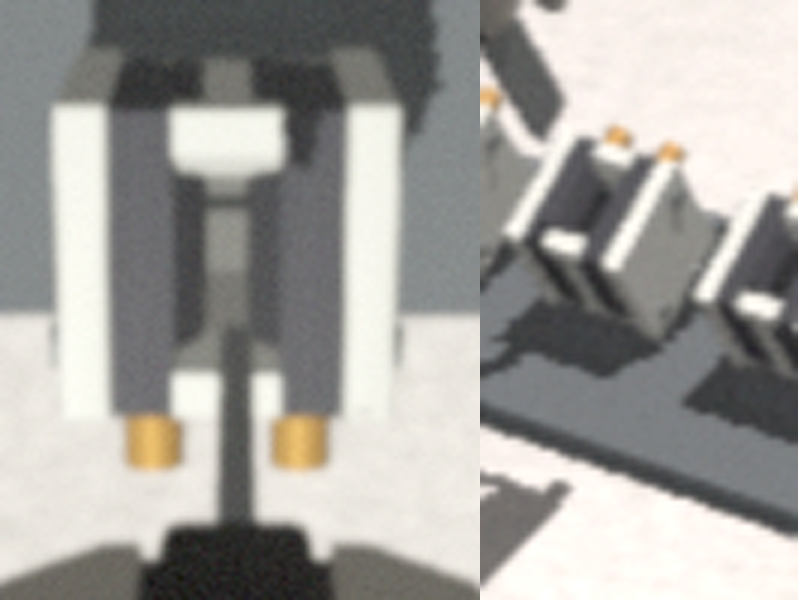

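In the wrist view, the mouth centre is at column 228.5 and the tip at 237. The tip's lower edge sits about 2.7 mm further along +z than planned, and the side view agrees. I'll correct by y −1 and z −4.5 mm and start in.

step_arm:
  commands:
    - {"xyz": [5, -1, -4.5], "turn": [0, 0, 0], "grip": 5}
    - {"xyz": [15, -1, -4.5], "turn": [0, 0, 0], "grip": 5}
    - {"xyz": [25, -1, -4.5], "turn": [0, 0, 0], "grip": 5}
    - {"xyz": [33, -1, -4.5], "turn": [0, 0, 0], "grip": 5}
    - {"xyz": [38, -1, -4.5], "turn": [0, 0, 0], "grip": 5}
    - {"xyz": [40, -1, -4.5], "turn": [0, 0, 0], "grip": 5}
    - {"xyz": [40, -1, -4.5], "turn": [0, 0, 0], "grip": 5}
    - {"xyz": [40, -1, -4.5], "turn": [0, 0, 0], "grip": 5}

```text
t: 8.18
tool_pos: [0.5791, -0.0068, 0.2167]
orientation: [0.687, 0.783, -1.32]
force: [-0.5, 0.7, -1.5]
opening: 0.0135
```

```bash
cat >> h.py <<'E'
def stat(cell):
    st=telemetry.read_state();Rt=R.from_rotvec(st['orientation']).as_matrix();p=Rt.T@(st['tool_pos']-cells[cell])*1000
    print('t',st['t'],'F tool',(Rt.T@st['force']).round(2),'tq',(Rt.T@st['wrist_torque']).round(2),'tip depth(163)',round(p[0]+163,1),'yz',p[1:].round(1),'open',round(st['opening']*1000,1))
E
python3 - <<'E'
from h import *
stat('mid')
W=camera_params('wrist');np.save('W5.npy',W,allow_pickle=True)
snap('wrist','w5');snap('side','s5')
w=cv2.imread('pics/w5.png');s=cv2.imread('pics/s5.png')
a=cv2.resize(w[155:280,265:365],(480,600),interpolation=cv2.INTER_CUBIC) #4.8
b=cv2.resize(s[190:290,320:373],(318,600),interpolation=cv2.INTER_CUBIC) #6
cv2.imwrite('pics/c5.png',np.hstack([cv2.convertScaleAbs(a,alpha=1.2),cv2.convertScaleAbs(b,alpha=1.7)]))
E
```

```text
t 8.175 F tool [ 0.76 -0.42 -1.48] tq [0.05 0.37 0.07] tip depth(163) -10.2 yz [-1.  -4.7] open 13.5
```

View pics/c5.png

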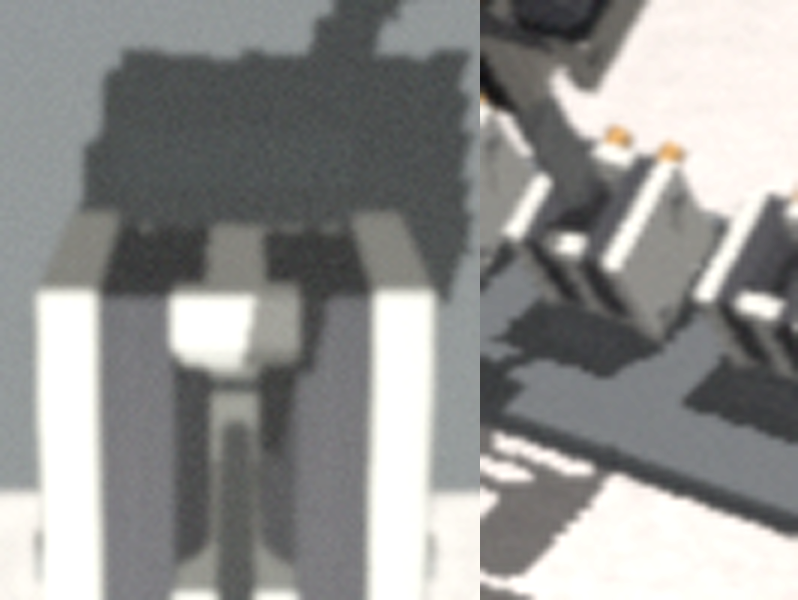

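The tip is centred in the gap (columns 236 against 235). In z the two views disagree by ±2 mm in opposite directions, so I keep the average. Next I feel my way in gently.

step_arm:
  commands:
    - {"xyz": [3, 0, 0], "turn": [0, 0, 0], "grip": 5}
    - {"xyz": [6, 0, 0], "turn": [0, 0, 0], "grip": 5}
    - {"xyz": [9, 0, 0], "turn": [0, 0, 0], "grip": 5}
    - {"xyz": [12, 0, 0], "turn": [0, 0, 0], "grip": 5}
    - {"xyz": [12, 0, 0], "turn": [0, 0, 0], "grip": 5}
    - {"xyz": [12, 0, 0], "turn": [0, 0, 0], "grip": 5}

```text
t: 9.02
tool_pos: [0.5798, -0.0138, 0.2066]
orientation: [0.687, 0.784, -1.32]
force: [0.1, 0.2, -1.4]
opening: 0.0142
```

```bash
python3 -c "
from h import *
stat('mid')"
```

```text
t 9.025 F tool [ 1.05  0.15 -0.9 ] tq [0.04 0.35 0.08] tip depth(163) 2.1 yz [-1.3 -4.8] open 14.2
```

step_arm:
  commands:
    - {"xyz": [2, 0, 0], "turn": [0, 0, 0], "grip": 5}
    - {"xyz": [4, 0, 0], "turn": [0, 0, 0], "grip": 5}
    - {"xyz": [6, 0, 0], "turn": [0, 0, 0], "grip": 5}
    - {"xyz": [6, 0, 0], "turn": [0, 0, 0], "grip": 5}
    - {"xyz": [6, 0, 0], "turn": [0, 0, 0], "grip": 5}

```text
t: 9.65
tool_pos: [0.5802, -0.0172, 0.2016]
orientation: [0.687, 0.784, -1.32]
force: [-0.9, -0.6, -0.7]
opening: 0.0142
```

```bash
python3 -c "
from h import *
stat('mid')"
```

```text
t 9.65 F tool [ 0.91 -0.99  0.01] tq [0.07 0.33 0.09] tip depth(163) 8.1 yz [-1.3 -4.8] open 14.2
```

step_arm:
  commands:
    - {"xyz": [1.5, 0, 0], "turn": [0, 0, 0], "grip": 5}
    - {"xyz": [3, 0, 0], "turn": [0, 0, 0], "grip": 5}
    - {"xyz": [4, 0, 0], "turn": [0, 0, 0], "grip": 5}
    - {"xyz": [4, 0, 0], "turn": [0, 0, 0], "grip": 5}
    - {"xyz": [4, 0, 0], "turn": [0, 0, 0], "grip": 5}

```text
t: 10.28
tool_pos: [0.5805, -0.0195, 0.1984]
orientation: [0.687, 0.784, -1.32]
force: [-0.4, 0.1, -0.5]
opening: 0.0139
```

```bash
python3 -c "
from h import *
stat('mid')"
```

```text
t 10.275 F tool [ 0.28 -0.38 -0.41] tq [0.06 0.33 0.05] tip depth(163) 12.1 yz [-1.2 -4.8] open 13.9
```

step_arm:
  commands:
    - {"xyz": [1.5, 0, 0], "turn": [0, 0, 0], "grip": 5}
    - {"xyz": [3, 0, 0], "turn": [0, 0, 0], "grip": 5}
    - {"xyz": [4, 0, 0], "turn": [0, 0, 0], "grip": 5}
    - {"xyz": [4, 0, 0], "turn": [0, 0, 0], "grip": 5}
    - {"xyz": [4, 0, 0], "turn": [0, 0, 0], "grip": 5}

```text
t: 10.9
tool_pos: [0.5808, -0.0217, 0.1951]
orientation: [0.687, 0.784, -1.32]
force: [-0.0, 0.1, -1.0]
opening: 0.0136
```

```bash
python3 -c "
from h import *
stat('mid')"
```

```text
t 10.9 F tool [ 0.72  0.   -0.67] tq [0.07 0.32 0.04] tip depth(163) 16.1 yz [-1.3 -4.8] open 13.6
```

step_arm:
  commands:
    - {"xyz": [1.5, 0, 0], "turn": [0, 0, 0], "grip": 5}
    - {"xyz": [3, 0, 0], "turn": [0, 0, 0], "grip": 5}
    - {"xyz": [4, 0, 0], "turn": [0, 0, 0], "grip": 5}
    - {"xyz": [4, 0, 0], "turn": [0, 0, 0], "grip": 5}
    - {"xyz": [4, 0, 0], "turn": [0, 0, 0], "grip": 5}

```text
t: 11.52
tool_pos: [0.5811, -0.024, 0.1918]
orientation: [0.687, 0.784, -1.32]
force: [-0.0, 0.1, -0.7]
opening: 0.0137
```

```bash
python3 -c "
from h import *
stat('mid')"
```

```text
t 11.525 F tool [ 0.48 -0.01 -0.48] tq [0.05 0.27 0.11] tip depth(163) 20.1 yz [-1.2 -4.8] open 13.7
```

step_arm:
  commands:
    - {"xyz": [1.5, 0, 0], "turn": [0, 0, 0], "grip": 5}
    - {"xyz": [3, 0, 0], "turn": [0, 0, 0], "grip": 5}
    - {"xyz": [4, 0, 0], "turn": [0, 0, 0], "grip": 5}
    - {"xyz": [4, 0, 0], "turn": [0, 0, 0], "grip": 5}
    - {"xyz": [4, 0, 0], "turn": [0, 0, 0], "grip": 5}

```text
t: 12.15
tool_pos: [0.5814, -0.0263, 0.1886]
orientation: [0.687, 0.784, -1.32]
force: [-0.3, -0.6, -1.1]
opening: 0.0141
```

```bash
python3 -c "
from h import *
stat('mid')"
```

```text
t 12.15 F tool [ 1.22 -0.33 -0.18] tq [0.08 0.33 0.07] tip depth(163) 24.1 yz [-1.2 -4.8] open 14.1
```

step_arm:
  commands:
    - {"xyz": [1.5, 0, 0], "turn": [0, 0, 0], "grip": 5}
    - {"xyz": [3, 0, 0], "turn": [0, 0, 0], "grip": 5}
    - {"xyz": [3, 0, 0], "turn": [0, 0, 0], "grip": 5}
    - {"xyz": [3, 0, 0], "turn": [0, 0, 0], "grip": 5}

```text
t: 12.65
tool_pos: [0.5816, -0.028, 0.1861]
orientation: [0.687, 0.784, -1.32]
force: [-0.6, 0.4, -0.7]
opening: 0.0138
```

```bash
python3 -c "
from h import *
stat('mid')"
```

```text
t 12.65 F tool [ 0.35 -0.51 -0.77] tq [0.1  0.36 0.07] tip depth(163) 27.1 yz [-1.3 -4.8] open 13.8
```

step_arm:
  commands:
    - {"xyz": [1.5, 0, 0], "turn": [0, 0, 0], "grip": 5}
    - {"xyz": [3, 0, 0], "turn": [0, 0, 0], "grip": 5}
    - {"xyz": [3, 0, 0], "turn": [0, 0, 0], "grip": 5}
    - {"xyz": [3, 0, 0], "turn": [0, 0, 0], "grip": 5}

```text
t: 13.15
tool_pos: [0.5819, -0.0297, 0.1836]
orientation: [0.687, 0.784, -1.32]
force: [-0.4, -0.4, -1.4]
opening: 0.0142
```

```bash
python3 -c "
from h import *
stat('mid')"
```

```text
t 13.15 F tool [ 1.36 -0.47 -0.52] tq [0.08 0.3  0.05] tip depth(163) 30.1 yz [-1.2 -4.8] open 14.2
```

step_arm:
  commands:
    - {"xyz": [1.5, 0, 0], "turn": [0, 0, 0], "grip": 5}
    - {"xyz": [2, 0, 0], "turn": [0, 0, 0], "grip": 5}
    - {"xyz": [2, 0, 0], "turn": [0, 0, 0], "grip": 5}
    - {"xyz": [2, 0, 0], "turn": [0, 0, 0], "grip": 5}

```text
t: 13.65
tool_pos: [0.582, -0.0308, 0.182]
orientation: [0.687, 0.784, -1.32]
force: [0.6, 1.3, -1.2]
opening: 0.014
```

```bash
python3 -c "
from h import *
stat('mid')"
```

```text
t 13.65 F tool [ 0.3   0.72 -1.71] tq [0.04 0.33 0.05] tip depth(163) 32.1 yz [-1.2 -4.8] open 14.0
```

step_arm:
  commands:
    - {"xyz": [1.5, 0, 0], "turn": [0, 0, 0], "grip": 5}
    - {"xyz": [3, 0, 0], "turn": [0, 0, 0], "grip": 5}
    - {"xyz": [3, 0, 0], "turn": [0, 0, 0], "grip": 5}
    - {"xyz": [3, 0, 0], "turn": [0, 0, 0], "grip": 5}

```text
t: 14.15
tool_pos: [0.5822, -0.0326, 0.1795]
orientation: [0.687, 0.784, -1.32]
force: [0.1, -0.2, -0.3]
opening: 0.0139
```

```bash
python3 -c "
from h import *
stat('mid')"
```

```text
t 14.15 F tool [0.32 0.04 0.01] tq [-0.01  0.28  0.07] tip depth(163) 35.1 yz [-1.3 -4.8] open 13.9
```

step_arm:
  commands:
    - {"xyz": [1, 0, 0], "turn": [0, 0, 0], "grip": 5}
    - {"xyz": [2, 0, 0], "turn": [0, 0, 0], "grip": 5}
    - {"xyz": [2, 0, 0], "turn": [0, 0, 0], "grip": 5}
    - {"xyz": [2, 0, 0], "turn": [0, 0, 0], "grip": 5}

```text
t: 14.65
tool_pos: [0.5824, -0.0337, 0.1779]
orientation: [0.687, 0.784, -1.32]
force: [-1.0, -0.2, -1.3]
opening: 0.0138
```

```bash
python3 -c "
from h import *
stat('mid')"
```

```text
t 14.65 F tool [ 1.12 -1.01 -0.67] tq [ 0.06  0.31 -0.  ] tip depth(163) 37.1 yz [-1.3 -4.8] open 13.8
```

step_arm:
  commands:
    - {"xyz": [1, 0, 0], "turn": [0, 0, 0], "grip": 5}
    - {"xyz": [2, 0, 0], "turn": [0, 0, 0], "grip": 5}
    - {"xyz": [2, 0, 0], "turn": [0, 0, 0], "grip": 5}
    - {"xyz": [2, 0, 0], "turn": [0, 0, 0], "grip": 5}

```text
t: 15.15
tool_pos: [0.5825, -0.0348, 0.1762]
orientation: [0.687, 0.784, -1.32]
force: [-0.4, 0.3, -0.7]
opening: 0.0143
```

```bash
python3 -c "
from h import *
stat('mid')"
```

```text
t 15.15 F tool [ 0.42 -0.4  -0.68] tq [0.02 0.36 0.09] tip depth(163) 39.1 yz [-1.3 -4.8] open 14.3
```

step_arm:
  commands:
    - {"xyz": [1, 0, 0], "turn": [0, 0, 0], "grip": 5}
    - {"xyz": [2, 0, 0], "turn": [0, 0, 0], "grip": 5}
    - {"xyz": [2, 0, 0], "turn": [0, 0, 0], "grip": 5}
    - {"xyz": [2, 0, 0], "turn": [0, 0, 0], "grip": 5}

```text
t: 15.65
tool_pos: [0.5827, -0.0359, 0.1747]
orientation: [0.687, 0.784, -1.32]
force: [0.1, 0.4, -0.1]
opening: 0.0134
```

```bash
python3 -c "
from h import *
stat('mid')"
```

```text
t 15.65 F tool [-0.18  0.12 -0.36] tq [0.07 0.41 0.07] tip depth(163) 41.0 yz [-1.2 -4.8] open 13.4
```

step_arm:
  commands:
    - {"xyz": [1, 0, 0], "turn": [0, 0, 0], "grip": 5}
    - {"xyz": [1.5, 0, 0], "turn": [0, 0, 0], "grip": 5}
    - {"xyz": [1.5, 0, 0], "turn": [0, 0, 0], "grip": 5}

```text
t: 16.02
tool_pos: [0.583, -0.0364, 0.1741]
orientation: [0.688, 0.783, -1.32]
force: [-2.5, 4.2, 5.2]
opening: 0.0138
```

```bash
python3 -c "
from h import *
stat('mid')"
```

```text
t 16.025 F tool [-6.81 -1.98 -0.71] tq [ 0.08  0.38 -0.56] tip depth(163) 41.8 yz [-1.  -4.7] open 13.8
```

step_arm:
  commands:
    - {"xyz": [0.5, 0, 0], "turn": [0, 0, 0], "grip": 5}
    - {"xyz": [1, 0, 0], "turn": [0, 0, 0], "grip": 5}
    - {"xyz": [1, 0, 0], "turn": [0, 0, 0], "grip": 5}

```text
t: 16.4
tool_pos: [0.5831, -0.0365, 0.174]
orientation: [0.688, 0.783, -1.32]
force: [-6.1, 9.0, 11.4]
opening: 0.0136
```

```bash
python3 -c "
from h import *
stat('mid')"
```

```text
t 16.4 F tool [-14.87  -4.88  -1.42] tq [ 0.05  0.55 -1.23] tip depth(163) 42.0 yz [-0.8 -4.7] open 13.6
```

That contact is rigid: 15 N with almost no travel at the full 45 mm, and no springy resistance on the way. So the middle cell is the good one. I'll unload, let go and back off.

step_arm:
  commands:
    - {"xyz": [-1, 0, 0], "turn": [0, 0, 0], "grip": 5}
    - {"xyz": [-1.8, 0, 0], "turn": [0, 0, 0], "grip": 5}
    - {"xyz": [-1.8, 0, 0], "turn": [0, 0, 0], "grip": 5}
    - {"xyz": [-1.8, 0, 0], "turn": [0, 0, 0], "grip": 50}
    - {"xyz": [-1.8, 0, 0], "turn": [0, 0, 0], "grip": 50}
    - {"xyz": [-1.8, 0, 0], "turn": [0, 0, 0], "grip": 50}
    - {"xyz": [-1.8, 0, 0], "turn": [0, 0, 0], "grip": 50}
    - {"xyz": [-1.8, 0, 0], "turn": [0, 0, 0], "grip": 50}

```text
t: 17.4
tool_pos: [0.5827, -0.0364, 0.174]
orientation: [0.687, 0.784, -1.32]
force: [0.9, -0.0, 0.8]
opening: 0.0495
```

step_arm:
  commands:
    - {"xyz": [-10, 0, 0], "turn": [0, 0, 0], "grip": 50}
    - {"xyz": [-30, 0, 0], "turn": [0, 0, 0], "grip": 50}
    - {"xyz": [-60, 0, 0], "turn": [0, 0, 0], "grip": 50}
    - {"xyz": [-90, 0, 0], "turn": [0, 0, 0], "grip": 50}
    - {"xyz": [-115, 0, 0], "turn": [0, 0, 0], "grip": 50}
    - {"xyz": [-120, 0, 0], "turn": [0, 0, 0], "grip": 50}
    - {"xyz": [-120, 0, 0], "turn": [0, 0, 0], "grip": 50}
    - {"xyz": [-120, 0, 0], "turn": [0, 0, 0], "grip": 50}

```text
t: 18.4
tool_pos: [0.5734, 0.0315, 0.2713]
orientation: [0.686, 0.785, -1.321]
force: [0.7, -0.2, -0.4]
opening: 0.0504
```

Run:
```python
from h import *
stat('mid')
S=camera_params('side');W=camera_params('wrist')
snap('wrist','w6');snap('side','s6')
w=cv2.imread('pics/w6.png');s=cv2.imread('pics/s6.png')
a=cv2.resize(w[140:340,220:420],(400,400),interpolation=cv2.INTER_CUBIC)
b=cv2.resize(s[180:260,300:380],(400,400),interpolation=cv2.INTER_CUBIC) #5
for z in(.03,.076): print('expected home axis pt',z,((proj(S,cells['mid']+gz*z)-(300,180)+.4)*5+(400,0)).round(0),((proj(W,cells['mid']+gz*z)-(220,140))*2).round(0))
cv2.imwrite('pics/c6.png',np.hstack([a,cv2.convertScaleAbs(b,alpha=1.6)]))
```

```text
t 18.4 F tool [0.49 0.71 0.04] tq [0.11 0.21 0.04] tip depth(163) -77.2 yz [-2.1 -5.1] open 50.4
expected home axis pt 0.03 [568. 180.] [196. 200.]
expected home axis pt 0.076 [535. 125.] [197. 240.]
```

View pics/c6.png

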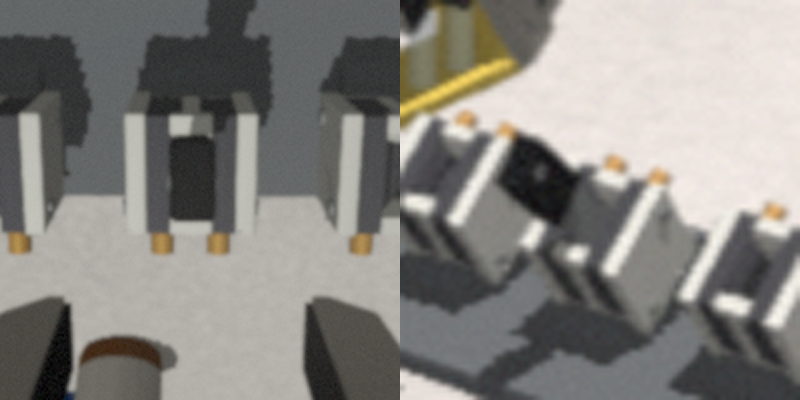

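The wrist view shows the handle standing upright and centred in the middle cell at (192,178). In the side view its outline seems to lean differently from the expected axis. I'll take one larger crop with the expected outline overlaid.

Run:
```python
from h import *
S=camera_params('side');s=cv2.imread('pics/s6.png')
k=8;x0,y0=310,185
a=cv2.convertScaleAbs(cv2.resize(s[y0:y0+65,x0:x0+50],None,fx=k,fy=k,interpolation=cv2.INTER_CUBIC),alpha=2.2,beta=10);b=a.copy()
for z in(.03,.076):
    q=[((proj(S,cells['mid']+Rcell@np.array([-z,y-.001,w]))-(x0,y0)+.5)*k) for y,w in((-.007,-.013),(.007,-.013),(.007,.013),(-.007,.013))]
    cv2.polylines(b,[np.int32(q)],True,(0,0,255) if z>.05 else (0,255,0),1)
cv2.imwrite('pics/c7.png',np.hstack([a,b]))
```

```text
(no output)
```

View pics/c7.png

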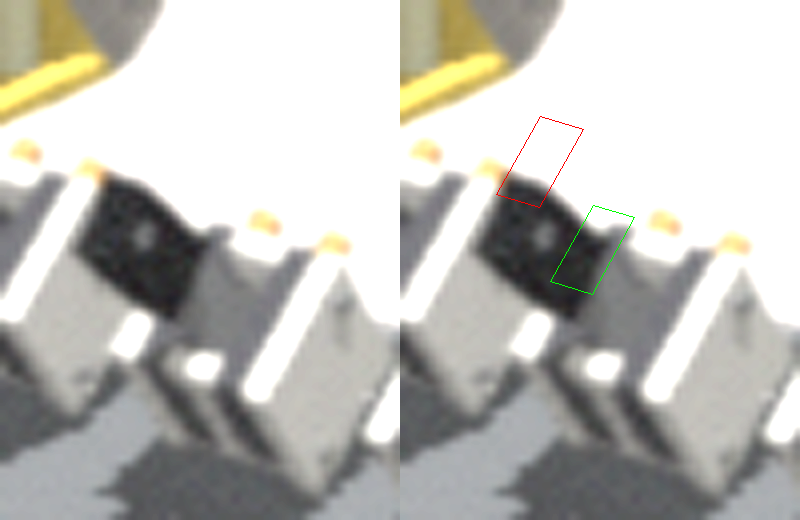

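The handle has settled leaning downhill within the gap's clearance. By geometry that is at most about 0.19 rad with the tip at depth. I'll check it by fitting the handle's silhouette in both pictures.

Run:
```python
from h import *
from scipy.optimize import minimize
S=camera_params('side');W=camera_params('wrist');k=6
win={'s':(S,'s6',310,185,60,60),'w':(W,'w6',285,190,60,70)}
M={}
for n,(P,f,x0,y0,w,h) in win.items():
    im=cv2.imread(f'pics/{f}.png')[y0:y0+h,x0:x0+w].max(2);im=cv2.resize(im,None,fx=k,fy=k,interpolation=cv2.INTER_CUBIC)
    m=(im<42).astype(np.uint8);nn,l,stt,_=cv2.connectedComponentsWithStats(m)
    seed={'s':(int((327-x0)*k),int((215-y0)*k)),'w':(int((316-x0)*k),int((229-y0)*k))}[n]
    M[n]=(l==l[seed[1],seed[0]]).astype(np.uint8);r=stt[l[seed[1],seed[0]]]
    print(n,'val',im[seed[1],seed[0]],'bbox px',r[:4]/k+np.array([x0,y0,0,0]),'area',r[4]/k/k)
def pts(v):
    d,y,z,a,b=v; Rg=R.from_rotvec([0,a,b]).as_matrix()  # tool-frame style, tilts about tool y,z
    tip=np.array([d,y,z])/1000
    return [cells['mid']+Rcell@(tip+Rg@np.array([-x,yy,zz])) for x in(.075,.121) for yy in(-.007,.007) for zz in(-.013,.013)]
def iou(v):
    o=[]
    for n,(P,f,x0,y0,w,h) in win.items():
        q=np.array([(proj(P,X)-(x0,y0)+.5)*k for X in pts(v)],np.float32);c=cv2.convexHull(q)
        r=np.zeros_like(M[n]);cv2.fillConvexPoly(r,np.int32(c*16),1,shift=4);o.append((r&M[n]).sum()/(r|M[n]).sum())
    return o
cost=lambda v:-sum(iou(v))+.005*((v[1]+1.3)**2/4+(v[2]+1.5-0)**2/9)
best=None
for a in(-.2,-.1,0,.1,.2):
  for b in(-.1,0,.1):
    r=minimize(cost,[44,-1.3,-1.5,a,b],method='Nelder-Mead',options=dict(initial_simplex=None,maxiter=500))
    if best is None or r.fun<best.fun: best=r
print(best.x.round(3),iou(best.x),'tilt',np.hypot(*best.x[3:]))
for d in (38,41,45,48):
    r=minimize(lambda v:cost([d,*v]),best.x[1:],method='Nelder-Mead');print(d,r.x.round(3),round(r.fun,3))
```

```text
s val 40 bbox px [319.66666667 207.66666667  16.66666667  17.83333333] area 169.75
w val 46 bbox px [285. 190.  60.  70.] area 3933.6666666666665
[27.994 -1.379 -1.669 -0.214  0.095] [np.float64(0.8062516841821611), np.float64(0.3345915790058009)] tilt 0.23439220794094082
38 [-1.267 -2.136 -0.16   0.049] -1.058
41 [-1.462 -2.844 -0.134  0.031] -1.028
45 [-1.943 -3.112 -0.119  0.005] -0.991
48 [-0.873 -3.899 -0.091 -0.012] -0.989
```

```bash
cat > fit.py <<'E'
from h import *
from scipy.optimize import minimize
S=camera_params('side');W=camera_params('wrist');k=6
w=cv2.imread('pics/w6.png').max(2);s=cv2.imread('pics/s6.png').max(2)
print('w row229',w[229,295:340]);print('w col316',w[196:262,316]);print('s row 217',s[217,315:345])
win={'s':(S,s,315,200,30,35,(327,216),34),'w':(W,w,298,200,36,55,(316,229),52)};M={}
for n,(P,im,x0,y0,ww,h,sd,th) in win.items():
    im=cv2.GaussianBlur(cv2.resize(im[y0:y0+h,x0:x0+ww],None,fx=k,fy=k,interpolation=cv2.INTER_CUBIC),(0,0),4)
    m=cv2.morphologyEx((im<th).astype(np.uint8),cv2.MORPH_OPEN,np.ones((25,25)));m=cv2.morphologyEx(m,cv2.MORPH_CLOSE,np.ones((25,25)))
    nn,l,stt,_=cv2.connectedComponentsWithStats(m);i=1+np.argmax(stt[1:,4]);M[n]=(l==i).astype(np.uint8)
    print(n,'bbox',(stt[i][:4]/k+np.array([x0,y0,0,0])).round(1),'area',stt[i][4]/k/k)
def iou(v,draw=False):
    d,y,z,a,b=v;Rg=R.from_rotvec([0,a,b]).as_matrix();tip=np.array([d,y,z])/1000;o=[];pics=[]
    X=[cells['mid']+Rcell@(tip+Rg@np.array([-x,yy,zz])) for x in(.075,.121) for yy in(-.007,.007) for zz in(-.013,.013)]
    for n,(P,im,x0,y0,ww,h,_,_) in win.items():
        q=np.array([(proj(P,p)-(x0,y0)+.5)*k for p in X],np.float32);c=cv2.convexHull(q)
        r=np.zeros_like(M[n]);cv2.fillConvexPoly(r,np.int32(c*16),1,shift=4);o.append((r&M[n]).sum()/(r|M[n]).sum())
        p=cv2.cvtColor(cv2.resize(im[y0:y0+h,x0:x0+ww],None,fx=k,fy=k,interpolation=cv2.INTER_CUBIC),cv2.COLOR_GRAY2BGR);p=cv2.convertScaleAbs(p,alpha=2)
        cs,_=cv2.findContours(M[n],0,2);cv2.drawContours(p,cs,-1,(0,255,0),1);cv2.polylines(p,[np.int32(c)],True,(0,0,255),1)
        pics.append(cv2.copyMakeBorder(p,0,340-p.shape[0],0,0,0))
    return (o,np.hstack(pics)) if draw else o
cost=lambda v:-sum(iou(v))+.005*((v[1]+1.3)**2/4+(v[2]+1.5)**2/9)
res=[]
for d in(10,20,30,36,40,44,48):
    r=min((minimize(lambda v:cost([d,*v]),[-1.3,-1.5,a,b],method='Nelder-Mead') for a in(-.2,0) for b in(-.05,.1)),key=lambda r:r.fun)
    print(d,r.x.round(3),round(r.fun,3),np.round(iou([d,*r.x]),2));res.append((r.fun,d,r.x))
f,d,x=min(res,key=lambda r:r[0]);cv2.imwrite('pics/c8.png',iou([d,*x],True)[1])
E
python3 fit.py
```

```text
w row229 [ 87  87  82  82  81  83  85  83  88  89  67  48  43  49  43  46  44  51
  46  44  49  43  45  44  40  46  45  47  46  46  45  50  63  73  84  84
  84  79  81  81  82  86 118 160 184]
w col316 [ 88 109 133 140 133 124 121 119 120 114 104  78  51  39  37  34  40  40
  48  47  45  42  41  43  44  46  42  44  46  44  48  48  49  43  46  44
  45  48  44  42  46  48  47  45  49  49  45  45  48  47  46  51  52  61
 116 167 186 193 193 192 190 187 183 178 177 175]
s row 217 [142 119  90  83  71  45  25  15  18  18  17  17  18  17  18  13  16  18
  20  22  39  52  51  58  75  85  93 103 115 115]
s bbox [321.5 211.3  13.   12. ] area 110.0
w bbox [305.3 208.5  21.8  40.2] area 817.75
10 [-2.004 -2.015 -0.2    0.01 ] -0.869 [0.2  0.67]
20 [-1.968 -1.764 -0.217  0.007] -0.982 [0.3  0.69]
30 [-2.007 -2.089 -0.193  0.005] -1.155 [0.41 0.75]
36 [-2.58e+00 -9.71e-01 -1.87e-01 -2.00e-03] -1.25 [0.48 0.77]
40 [-1.857 -1.622 -0.172  0.003] -1.28 [0.5  0.78]
44 [-1.996 -1.631 -0.162  0.   ] -1.292 [0.5 0.8]
48 [-1.389 -1.903 -0.15   0.005] -1.307 [0.5  0.81]
```

```bash
sed -i 's/(327,216),34/(327,216),44/; s/(0,0),4)/(0,0),2)/; s/MORPH_OPEN,np.ones((25,25))/MORPH_OPEN,np.ones((13,13))/' fit.py; sed -i 's/^print.*row229.*$//' fit.py; python3 fit.py
```

```text
s bbox [320.2 208.   15.8  17.5] area 174.5277777777778
w bbox [305.2 208.3  22.2  40.7] area 837.5555555555555
10 [-1.976 -2.137 -0.2    0.009] -0.997 [0.32 0.68]
20 [-2.252 -1.628 -0.2    0.005] -1.149 [0.44 0.71]
30 [-2.561 -1.847 -0.151  0.   ] -1.314 [0.57 0.74]
36 [-1.876 -3.291 -0.166  0.005] -1.428 [0.66 0.77]
40 [-2.436e+00 -1.351e+00 -1.730e-01 -2.000e-03] -1.545 [0.75 0.8 ]
44 [-1.728 -2.292 -0.153  0.003] -1.581 [0.78 0.8 ]
48 [-1.722 -2.02  -0.146 -0.003] -1.581 [0.77 0.81]
```

View pics/c8.png

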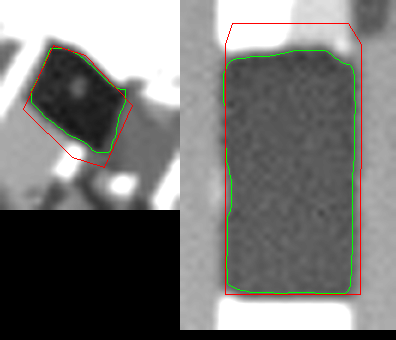

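The fit peaks at a tip depth of 44–48 mm with 0.15 rad of tilt, inside the limits. The gripper is clear of everything, so I'm handing in.

```bash
python3 -c "
from h import *
stat('mid');print(robot.close_job())"
```

```text
t 18.5 F tool [ 0.1  -0.53  0.5 ] tq [0.06 0.25 0.1 ] tip depth(163) -77.0 yz [-2.2 -5. ] open 50.4
the job is handed in; nothing more can be done
None
```

The gauge is standing in the middle cell, the first one I tried, and the job was handed in at 18.5 s of the 54 s. The job reports no verdict.

- **Finding the cell:** I drew the gauge from its holder and slid it into the middle cell in steps of 1–6 mm. There was no springy resistance on the way down. At the floor it met rigid contact of about 15 N, well under the 40 N limit. I then unloaded it, opened the gripper and backed off 120 mm.
- **Last checks:**
    - **Depth:** a silhouette fit on the side and wrist pictures put the tip about 44–48 mm deep, against the 41 mm needed.
    - **Tilt:** the gauge leans about 0.15 rad downhill within the gap's clearance; the limit is 0.3.
    - **Force:** the readings show no contact between the gripper and anything.
- **Less certain:**
    - **Silhouette fit:** the overlap was only about 0.8 in each view, and it barely separates 44 from 48 mm. The depth therefore rests mainly on the rigid floor contact.
    - **In-hand offset:** the side and wrist cameras disagreed by a few millimetres on how the gauge sat in the gripper, so I used the average.
    - **Surroundings:** I did not take a last picture to check the bottle, beaker and dish, but the path stayed clear of them.

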